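# Index the bar stop one hole further out

### The arm

A 6-joint arm with a two-finger parallel gripper is mounted at the origin on the work surface; the furniture and walls round the work are solid. World frame = base frame: x ahead of the robot, y to its left, z up, the work surface at z = 0. Lengths are in m, angles in rad, forces in N, time in s.
With the tool pointing down it reaches from about 0.3 to 0.75 m from the base axis. Payload 8.5 kg.
Tool frame: the origin (TCP) lies on the centre line of the jaws, within the pads' length; the fingertips stand 25 mm ahead of it and the grasp point (between the pads) lies 6 mm ahead of it; z points along the fingers, y is the line along which they close (so a half turn about z gives the same grasp; the last joint's range is limited). The gripper opens to 85 mm and grips with 20 to 120 N. Pads are 22 mm wide; open, the fingers measure 114 mm over their backs; the gripper's body (76 mm by 85 mm) begins 54 mm behind the grasp point. The pads swing forward as they close: fully open they stand 13 mm farther back than shut.
Start: joints at [1.011, 0.381, 1.297, -0, 1.464, -0.215], TCP at [0.186, 0.518, 0.256] pointing down, gripper open.
Joint ranges: [-3.11, 3.11], [-0.89, 2.33], [0.22, 2.48], [-1.42, 4.56], [0.17, 2.85], [-2.88, 2.88]. Speed limits (rad/s): [2.39, 2.39, 3.14, 3.14, 3.14, 3.14].

### API

Orientations are given as a unit quaternion [x, y, z, w].
In Python, from cell import r, eyes gives the robot as it stands.
- The arm moves only by the shell command python3 -m handwheel 'ROWS' [FORCE]. ROWS is JSON, a list of rows, each an object with "dp": the shift along the tool's x, y, z in m, a list of three; "delta_rot": the turn, a rotation vector about the tool's x, y, z in rad, a list of three; "fingers": the finger opening in m, from 0 to 0.0854. A call has 1 to 8 rows; each row shifts and turns the commanded pose from where the row before left it, along the tool's axes as they then stand; what a row does not reach is not made up. A row lasts 1/10 s, in which the tool goes at most 50 mm and 8.59 degrees, less where a joint would pass 70% of its speed; a pose out of reach is approached as far as the arm can. A call with a gripper value outside its range is refused whole. The fingers move at their own pace and stop on an object; FORCE is the grip in N (left out, the last holds). Time passes only in rows, so rows that do not move let the fingers close. It gives the time, the measured TCP pose, the force, the opening and the grip force at its end, in the units of the state.
- r.sense(): the state, without advancing time (a new reading comes with each control period).
- eyes.capture(name): name is "scene" or "top" or "wrist"; returns the picture (480x640x3 uint8, red, green, blue); there is no depth.
- eyes.camera_info(name): a dict with "mtx" (3x3 intrinsics, pixels), "dist_coeffs" ([k1, k2, p1, p2, k3] as OpenCV has them; the pictures are not rectified), "rvec" (rotation vector, rad) and "tvec" (3), from world to camera coordinates, as OpenCV has them. Camera axes: x right, y down, z forward; pixel columns grow to the right and rows downward; lengths in m; the calibration is good to about 2 mm. A picture is of the moment at which its call begins: read the wrist's pose just before it. camera_info takes no time and is no camera call; for the wrist camera it gives the pose at the moment of the call.
- r.hand_in(): hands the job in; it is judged then, once.
The state is a dict: "time_s": time; "q": joint angles; "dq": joint speeds; "joint_torque": joint torques, N m; "tcp_pos": TCP position; "ee_rot": TCP orientation; "force": force on the tool from outside, world axes, zero at the start; "torque": the same for the moment, N m; "gripper_width": opening from 0.0 (shut) to 1.0 (fully open); "finger_force": force on a finger pad.
Only numpy, scipy, OpenCV 4.12 (cv2) and the standard library are available. Lean on these libraries where they do the work, as an engineer would, in place of code of your own. Each camera call takes 0.05 s, during which the arm holds its last target. There are 200 camera calls.

### The job

Set the bar stop on the bench one hole longer: first swing its catch lever into the marked middle notch, so that it clicks in and stays there. Then pull the index plunger up out of its hole, slide the section along the rail to the very next hole, in the direction its stop rod points, and let the pin go fully home in that hole. Finish while still holding the plunger knob with the pin fully home; do not let go of it. Leave the clamp and the collet that lie on its bed plate, and the bush beside it, where they are.

Things in the scene. Friction and masses are not known exactly. Their poses are not given: they have to be found in the camera images.
- bar_stop: fixed steel bed plate 110 x 270 x 8 mm with a rail along its y axis. Origin on the bench at its middle; +y = the way the section must move (the way the stop rod points), z up, +x from the rail to the lever. Rail: centre line x = -40 mm, 30 mm wide, top 40 mm above the bench, 12 mm index holes at y = -100, -50, 0, 50, 100 mm; the section starts locked at y = -50, the next hole is y = 0
- next_hole (a point): centre of the mouth of the hole the pin must go into (bar_stop frame -40, 0, 40 mm), on the rail's top
- section (a joint): travel (m) of the sliding section, a steel saddle 42 x 40 mm on the rail (top 60 mm above the bench) with a 14 mm stop rod on the side away from the lever; 0 at the start hole, +0.050 at the next. About 3 N slides it. A seated pin (9 mm, in a 12 mm hole: 1.5 mm play either way) locks it; while the lever is near its start a horn of it bars the way to the next hole
- pin_lift (a joint): how far (m) the index plunger is pulled up: 0 = pin fully home, 0.020 = fully up. A spring pushes it down with about 3.5 N at 0 and 8 N at 0.020. The rounded pin tip is clear of the rail above 0.0145; over a hole it drops in by the spring or can be pushed down
- plunger_knob (a point): centre of the plunger's round black knob, 25 mm across, 26 mm tall, axis upright; 91 mm above the bench when the pin is home. It stands on the section, centred over the rail, and moves with section and plunger; below it is an 18 mm wide collar whose top is 70 mm above the bench
- lever (a joint): catch lever's angle (rad), counterclockwise seen from above; starts near 0 (one end stop, range 0 to 2.27). 1.134 = the marked middle notch: the handle points straight away from the rail, over the spring-ball housing with a raised rib. A spring ball resists up to about 0.78 (some 15 N at the knob), then draws the lever in; let go within 0.2 of 1.134 it settles there, elsewhere it may stay put
- lever_pivot (a point): the lever's pivot axis (bar_stop frame 8, 10 mm), at the top of the lever plate, 52 mm above the bench
- lever_knob (a point): centre of the lever's round black knob, 20 mm across, 28 mm tall, axis upright; 72 mm above the bench, 50 mm from the pivot axis; the lever plate below it has its top at 52 mm. At lever angle q it is at x = 8 + 50 cos(1.134 - q), y = 10 - 50 sin(1.134 - q) mm in the bar_stop frame
- plunger: the plunger itself (origin on its axis, 40 mm above the bench when home); it is what must be held at the end
- jaw_clip_b: black serrated finger clamp, 18 x 62 x 21 mm, lying on the bed plate; a bystander, leave it where it is; origin under its middle
- collet_b: dark long collet, 25 mm across, 52 mm tall, standing on the bed plate; a bystander, leave it where it is; origin under its middle
- bush_b: flanged guide bush, 23 mm across, 32 mm tall; a bystander, leave it where it is; origin under its middle

How it is judged:
On the way, in this order (a step that is already met when the one before it is completed fails the run):
1. the lever sits in the marked middle notch, with the pin still home in the start hole (value of joint lever between 1.0045 and 1.2645 rad and value of joint section below 0.004 m and value of joint pin_lift below 0.003 m), for 0.3 s.
2. the plunger is pulled up out of its hole (value of joint lever between 1.0045 and 1.2645 rad and value of joint pin_lift above 0.012 m), for 0.1 s.
3. the section is at the next hole with the pin fully home in it (value of joint section between 0.047 and 0.053 m and value of joint pin_lift below 0.0025 m), for 0.2 s.
At the end, for the whole second after the job is handed in: the lever rests in the middle notch (1.134 +- 0.13 rad), the section stands at the next hole (50 +- 3 mm from the start hole), the pin is home within 2.5 mm, and the fingers are still on the plunger knob with more than 1.5 N (all of step 3 and value of joint lever between 1.0045 and 1.2645 rad and contact force between the fingers and plunger above 1.5 N); the arm keeps its last pose, push and grip.
It fails at once if the clamp, the collet or the bush is moved more than 30 mm (distance of any of jaw_clip_b, collet_b, bush_b from where it was at the start of the episode above 0.03 m).
It also fails if it takes over 42 s, if anything falls off the work surface, if the arm or the gripper's body presses on something with over 40 N, if the wrist force passes 120 N, or if a joint passes its speed limit or range.

## Working session

There is one attempt and no reset: what is moved stays moved. The work goes in short steps, Python scripts to look and compute and a shell command to move; the robot and the scene stay as the last step left them, time stands still between calls to the robot, and variables do not carry over. Pictures are saved under pics/ and viewed, at most 10 in all, crops included, and the job is handed in when it is done.

```bash
mkdir -p pics; ls; python3 - <<'E'
from cell import r, eyes
import cv2,numpy as np
for n in ("scene","top","wrist"):
    i=eyes.capture(n); cv2.imwrite(f"pics/{n}0.png",i[:,:,::-1])
    c=eyes.camera_info(n); R=cv2.Rodrigues(np.array(c["rvec"],float))[0]; print(n,(-R.T@np.ravel(c["tvec"])).round(3),R[2].round(2),np.array(c["mtx"])[0,0])
s=r.sense(); print(s)
E
```

```text
pics
scene [ 0.082 -0.457  0.734] [ 0.44  0.5  -0.74] 513.3878580380834
top [0.375 0.004 1.159] [ 0.09 -0.03 -1.  ] 558.1969699671587
wrist [0.11  0.545 0.374] [ 0.3  -0.11 -0.95] 423.19130375549906
{'time_s': 0.15, 'q': array([ 1.01070032e+00,  3.81054191e-01,  1.29803956e+00, -2.97156237e-06,
        1.46359365e+00, -2.15303809e-01]), 'dq': array([-1.36631301e-03, -2.47068008e-04, -4.15198155e-03, -2.86301400e-04,
        9.21729364e-05, -1.56655234e-03]), 'joint_torque': array([ 2.31963451e-03, -4.48621166e+01, -2.31344211e+01, -1.85541203e-04,
        3.80638419e-03, -4.56199507e-05]), 'tcp_pos': array([0.18580032, 0.51746078, 0.25586252]), 'ee_rot': array([ 1.71543234e-01,  9.85176441e-01, -5.07307497e-04, -2.05572925e-04]), 'force': array([-0.31072848,  0.17036204, -0.56474864]), 'torque': array([ 0.03334659, -0.0150995 , -0.01171817]), 'finger_force': 0.0, 'gripper_width': 0.9948157415070145}
```

View pics/top0.png

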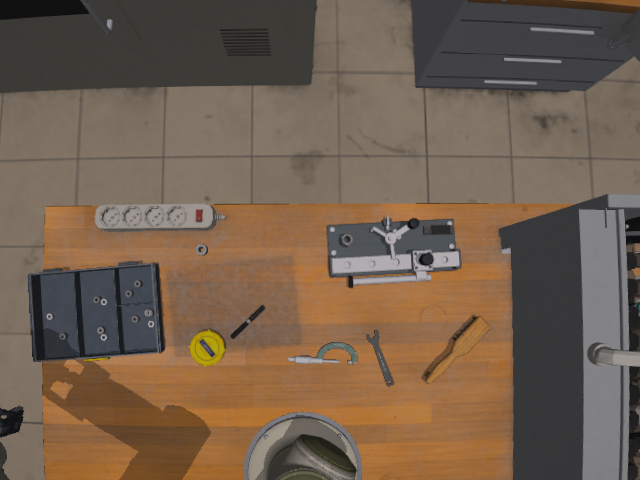

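View pics/scene0.png

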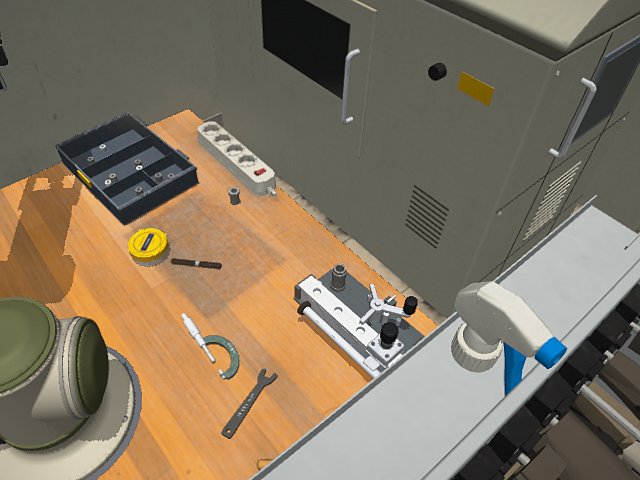

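```bash
python3 - <<'E'
import cv2
a=cv2.imread("pics/top0.png")[205:300,320:470]; cv2.imwrite("pics/c1.png",cv2.resize(a,None,fx=5,fy=5,interpolation=cv2.INTER_CUBIC))
a=cv2.imread("pics/scene0.png")[255:395,285:445]; cv2.imwrite("pics/c2.png",cv2.resize(a,None,fx=4,fy=4,interpolation=cv2.INTER_CUBIC))
E
```

```text
(no output)
```

View pics/c1.png

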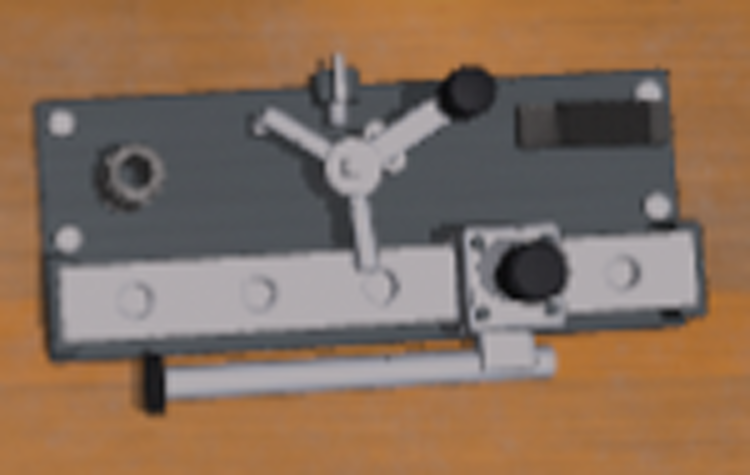

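View pics/c2.png

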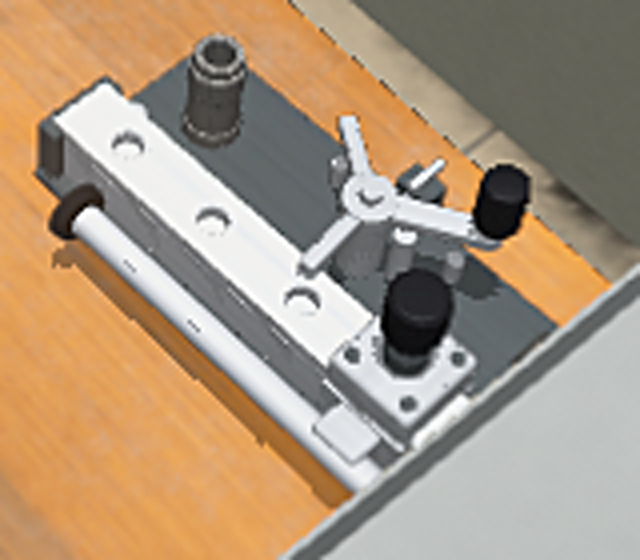

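```bash
cat > h.py <<'E'
from cell import r, eyes
import cv2,numpy as np
def ray(n,uv):
    c=eyes.camera_info(n); R=cv2.Rodrigues(np.array(c["rvec"],float))[0]
    p=cv2.undistortPoints(np.array([[uv]],float),np.array(c["mtx"],float),np.array(c["dist_coeffs"],float))[0,0]
    return -R.T@np.ravel(c["tvec"]), R.T@np.array([p[0],p[1],1])
def onz(n,uv,z):
    o,d=ray(n,uv); return o+d*(z-o[2])/d[2]
def fit(B,W):  # 2D rigid
    B=np.array(B)[:,:2];W=np.array(W)[:,:2];b=B.mean(0);w=W.mean(0)
    X=B-b;Y=W-w; th=np.arctan2((X[:,0]*Y[:,1]-X[:,1]*Y[:,0]).sum(),(X*Y).sum())
    c,s=np.cos(th),np.sin(th);R=np.array([[c,-s],[s,c]]);return th,R,w-R@b,(W-(X@R.T+w))
E
python3 - <<'E'
from h import *
T=lambda u,v,z:onz("top",(320+(u-2)/5,205+(v-2)/5),z)
S=lambda u,v,z:onz("scene",(285+(u-1.5)/4,255+(v-1.5)/4),z)
top=[T(134,301,.04),T(260,293,.04),T(380,287,.04),T(624,273,.04),T(352,167,.052)]
B=[(-.04,.1),(-.04,.05),(-.04,0),(-.04,-.1),(.008,.01)]
sc=[S(127,146,.04),S(212,222,.04),S(303,302,.04),S(371,197,.052)]
Bs=B[:3]+[B[4]]
for b,w in((B,top),(Bs,sc),(B+Bs,top+sc)):
    th,R,t,res=fit(b,w);print(th,t,(res*1e3).round(1).tolist())
    for p in((-.04,-.05),(.008,.01),(.008+.05*np.cos(1.134),.01-.05*np.sin(1.134)),(.058,.01)):print((R@p+t).round(4))
print("knobs",T(537,270,.104),S(420,290,.104),T(470,90,.086),S(510,177,.086))
print("lathe edge",T(680,0,.0),T(908,230,0))
E
```

```text
0.048368942395801286 [ 0.46853612 -0.19072096] [[-0.1, 0.4], [0.3, -0.7], [-0.1, 0.4], [-0.2, -0.5], [0.1, 0.5]]
[ 0.431  -0.2426]
[ 0.476  -0.1803]
[ 0.4994 -0.2246]
[ 0.526  -0.1779]
0.05771161515553279 [ 0.46843277 -0.19129604] [[0.2, 0.1], [-0.4, -0.0], [-0.6, -0.3], [0.8, 0.3]]
[ 0.4314 -0.2435]
[ 0.4758 -0.1809]
[ 0.4996 -0.2249]
[ 0.5258 -0.178 ]
0.05139920513020942 [ 0.46840004 -0.19100899] [[0.3, 0.8], [0.6, -0.3], [0.0, 0.8], [-0.3, -0.1], [0.3, 0.8], [-0.4, -0.5], [-0.7, -0.6], [-0.6, -0.8], [0.8, 0.0]]
[ 0.431 -0.243]
[ 0.4759 -0.1806]
[ 0.4993 -0.2248]
[ 0.5258 -0.178 ]
knobs [ 0.4313538 -0.242053   0.104    ] [ 0.43187454 -0.24115304  0.104     ] [ 0.50300557 -0.22144948  0.086     ] [ 0.5051544  -0.22177441  0.086     ]
lathe edge [ 0.55170627 -0.33167885  0.        ] [ 0.45255479 -0.42886098  0.        ]
```

```bash
M='python3 -m handwheel'; python3 -m handwheel '[{"dp":[-0.032,-0.034,0],"delta_rot":[0,0,0],"fingers":0.05},{"dp":[-0.032,-0.034,0],"delta_rot":[0,0,0],"fingers":0.05},{"dp":[-0.032,-0.034,0],"delta_rot":[0,0,0],"fingers":0.05},{"dp":[-0.032,-0.034,0],"delta_rot":[0,0,0],"fingers":0.05},{"dp":[-0.032,-0.034,0],"delta_rot":[0,0,0],"fingers":0.05},{"dp":[-0.032,-0.034,0],"delta_rot":[0,0,0],"fingers":0.05},{"dp":[-0.032,-0.034,0],"delta_rot":[0,0,0],"fingers":0.05},{"dp":[-0.032,-0.034,0],"delta_rot":[0,0,0],"fingers":0.05}]' 40
python3 -m handwheel '[{"dp":[-0.032,-0.034,0],"delta_rot":[0,0,0],"fingers":0.05},{"dp":[-0.032,-0.034,0],"delta_rot":[0,0,0],"fingers":0.05},{"dp":[-0.032,-0.034,0],"delta_rot":[0,0,0],"fingers":0.05},{"dp":[-0.032,-0.034,0],"delta_rot":[0,0,0],"fingers":0.05},{"dp":[-0.032,-0.034,0],"delta_rot":[0,0,0],"fingers":0.05},{"dp":[-0.032,-0.034,0],"delta_rot":[0,0,0],"fingers":0.05},{"dp":[0,0,0],"delta_rot":[0,0,0.1],"fingers":0.05},{"dp":[0,0,0],"delta_rot":[0,0,0.1],"fingers":0.05}]'
cat >> h.py <<'E'
def to(x,y,z,s=None):
    from scipy.spatial.transform import Rotation as Ro
    s=s or r.sense(); R=Ro.from_quat(s["ee_rot"]).as_matrix()
    print("t",s["time_s"],"tcp",s["tcp_pos"].round(4),"xang",np.degrees(np.arctan2(R[1,0],R[0,0])).round(1),"zaxis",R[:,2].round(3),"F",s["force"].round(1),"ff",round(s["finger_force"],1),"w",round(s["gripper_width"],3))
    print("tool delta mm",(R.T@(np.array([x,y,z])-s["tcp_pos"])*1e3).round(1))
E
python3 -c "
from h import *
to(.504,-.2215,.084)"
```

```text
time_s: 0.95
tcp_pos: [0.3351, 0.1733, 0.2564]
ee_rot: [0.171, 0.985, 0.0, 0.0]
force: [0.9, 0.8, 0.9]
gripper_width: 0.588
finger_force: 0.0
time_s: 1.75
tcp_pos: [0.4468, -0.0831, 0.2558]
ee_rot: [0.272, 0.962, 0.0, -0.001]
force: [-1.2, 0.0, 1.0]
gripper_width: 0.586
finger_force: 0.0
t 1.75 tcp [ 0.4468 -0.0831  0.2558] xang 148.4 zaxis [-0.001  0.001 -1.   ] F [-1.2  0.   1. ] ff 0.0 w 0.586
tool delta mm [-121.4  -88.   171.6]
```

```bash
python3 -m handwheel '[{"dp":[-0.0303,-0.022,0.015],"delta_rot":[0,0,0],"fingers":0.05},{"dp":[-0.0303,-0.022,0.015],"delta_rot":[0,0,0],"fingers":0.05},{"dp":[-0.0303,-0.022,0.015],"delta_rot":[0,0,0],"fingers":0.05},{"dp":[-0.0303,-0.022,0.015],"delta_rot":[0,0,0],"fingers":0.05},{"dp":[0,0,0.02],"delta_rot":[0,0,0],"fingers":0.05},{"dp":[0,0,0],"delta_rot":[0,0,0],"fingers":0.05},{"dp":[0,0,0],"delta_rot":[0,0,0],"fingers":0.05}]'
python3 -c "
from h import *
cv2.imwrite('pics/w1.png',eyes.capture('wrist')[:,:,::-1])
to(.504,-.2215,.084)"
```

```text
time_s: 2.45
tcp_pos: [0.5046, -0.2195, 0.1766]
ee_rot: [0.269, 0.963, 0.0, -0.0]
force: [0.1, 1.3, 0.9]
gripper_width: 0.589
finger_force: 0.0
t 2.5 tcp [ 0.5048 -0.2194  0.1772] xang 148.8 zaxis [ 0.001 -0.    -1.   ] F [-0.3  0.5  0.8] ff 0.0 w 0.59
tool delta mm [-0.3 -2.2 93.2]
```

View pics/w1.png

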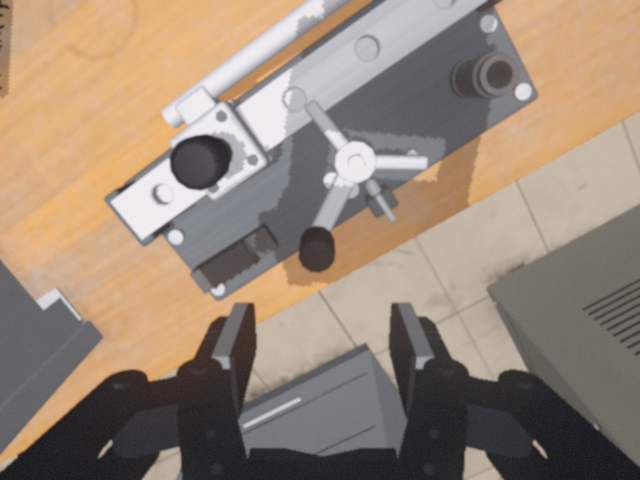

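```bash
python3 -c "
from h import *
print(onz('wrist',(317,238),.086), onz('wrist',(355,160),.052), onz('wrist',(200,160),.104))"
python3 -m handwheel '[{"dp":[0,-0.002,0.03],"delta_rot":[0,0,0],"fingers":0.05},{"dp":[0,0,0.03],"delta_rot":[0,0,0],"fingers":0.05},{"dp":[0,0,0.02],"delta_rot":[0,0,0],"fingers":0.05},{"dp":[0,0,0.012],"delta_rot":[0,0,0],"fingers":0.05},{"dp":[0,0,0],"delta_rot":[0,0,0],"fingers":0.05},{"dp":[0,0,0],"delta_rot":[0,0,0],"fingers":0.05}]'
python3 -c "
from h import *
to(.504,-.2215,.084)"
```

```text
[ 0.49409485 -0.21586638  0.086     ] [ 0.47471091 -0.17904063  0.052     ] [ 0.42993686 -0.23842748  0.104     ]
time_s: 3.1
tcp_pos: [0.5042, -0.2217, 0.0856]
ee_rot: [0.269, 0.963, -0.0, 0.001]
force: [0.2, 0.1, 1.4]
gripper_width: 0.585
finger_force: 0.0
t 3.1 tcp [ 0.5042 -0.2217  0.0856] xang 148.8 zaxis [ 0.002 -0.001 -1.   ] F [0.2 0.1 1.4] ff 0.0 w 0.585
tool delta mm [0.3 0.1 1.6]
```

```bash
python3 -m handwheel '[{"dp":[0,0,0],"delta_rot":[0,0,0],"fingers":0.01},{"dp":[0,0,0],"delta_rot":[0,0,0],"fingers":0.01},{"dp":[0,0,0],"delta_rot":[0,0,0],"fingers":0.01},{"dp":[0,0,0],"delta_rot":[0,0,0],"fingers":0.01},{"dp":[0,0,0],"delta_rot":[0,0,0],"fingers":0.01}]' 50
python3 - <<'E'
from h import *
cv2.imwrite('pics/w2.png',eyes.capture('wrist')[:,:,::-1])
s=r.sense(); to(.526,-.178,.085,s)
p=np.array([.4757,-.1803]); d=s["tcp_pos"][:2]-p; print("radius",np.hypot(*d),"ang",np.arctan2(d[1],d[0]), "q",np.arctan2(d[1],d[0])-.05+1.134)
# arc waypoints from here to end, same radius, in tool axes (fixed orientation)
a0=np.arctan2(d[1],d[0]); a=np.linspace(a0,.0514,9); P=p+np.hypot(*d)*np.c_[np.cos(a),np.sin(a)]
from scipy.spatial.transform import Rotation as Ro
R=Ro.from_quat(s["ee_rot"]).as_matrix()
print((np.c_[np.diff(P,axis=0),np.zeros(8)]@R*1e3).round(1))
E
```

```text
time_s: 3.6
tcp_pos: [0.504, -0.2218, 0.0854]
ee_rot: [0.269, 0.963, -0.0, 0.001]
force: [-0.6, 0.8, 6.5]
gripper_width: 0.215
finger_force: 48.6
t 3.65 tcp [ 0.504  -0.2218  0.0854] xang 148.8 zaxis [ 0.002 -0.001 -1.   ] F [-1.   0.   6.5] ff 48.6 w 0.216
tool delta mm [ 3.9 48.9  0.4]
radius 0.050280076996870746 ang -0.9719122583559582 q 0.11208774164404178
[[-2.3  6.   0. ]
 [-1.5  6.2  0. ]
 [-0.7  6.4  0. ]
 [ 0.1  6.4 -0. ]
 [ 1.   6.4 -0. ]
 [ 1.8  6.2 -0. ]
 [ 2.5  5.9 -0. ]
 [ 3.3  5.5 -0. ]]
```

```bash
python3 -m handwheel '[{"dp":[-0.0023,0.006,0],"delta_rot":[0,0,0],"fingers":0.01},{"dp":[-0.0015,0.0062,0],"delta_rot":[0,0,0],"fingers":0.01},{"dp":[-0.0007,0.0064,0],"delta_rot":[0,0,0],"fingers":0.01},{"dp":[0.0001,0.0064,0],"delta_rot":[0,0,0],"fingers":0.01},{"dp":[0.001,0.0064,0],"delta_rot":[0,0,0],"fingers":0.01},{"dp":[0,0,0],"delta_rot":[0,0,0],"fingers":0.01}]'
python3 -m handwheel '[{"dp":[0.0018,0.0062,0],"delta_rot":[0,0,0],"fingers":0.01},{"dp":[0.0025,0.0059,0],"delta_rot":[0,0,0],"fingers":0.01},{"dp":[0.0033,0.0055,0],"delta_rot":[0,0,0],"fingers":0.01},{"dp":[0,0,0],"delta_rot":[0,0,0],"fingers":0.01},{"dp":[0,0,0],"delta_rot":[0,0,0],"fingers":0.01}]'
python3 -c "
from h import *
to(.526,-.178,.085)"
```

```text
time_s: 4.25
tcp_pos: [0.5263, -0.1993, 0.0859]
ee_rot: [0.269, 0.963, -0.002, 0.006]
force: [13.2, -9.5, -2.5]
gripper_width: 0.212
finger_force: 50.0
time_s: 4.75
tcp_pos: [0.5264, -0.1784, 0.0855]
ee_rot: [0.269, 0.963, -0.001, 0.002]
force: [1.4, -4.0, 6.6]
gripper_width: 0.217
finger_force: 51.4
t 4.75 tcp [ 0.5264 -0.1784  0.0855] xang 148.8 zaxis [ 0.003 -0.003 -1.   ] F [ 1.4 -4.   6.6] ff 51.4 w 0.217
tool delta mm [0.5 0.2 0.5]
```

```bash
python3 -m handwheel '[{"dp":[0,0,0],"delta_rot":[0,0,0],"fingers":0.05},{"dp":[0,0,0],"delta_rot":[0,0,0],"fingers":0.05},{"dp":[0,0,0],"delta_rot":[0,0,0],"fingers":0.05},{"dp":[0,0,-0.02],"delta_rot":[0,0,0],"fingers":0.05},{"dp":[0,0,-0.04],"delta_rot":[0,0,0],"fingers":0.05},{"dp":[0,0,-0.04],"delta_rot":[0,0,0],"fingers":0.05},{"dp":[0.04,0,0],"delta_rot":[0,0,0.14],"fingers":0.05},{"dp":[0.04,0,0],"delta_rot":[0,0,0.14],"fingers":0.05}]'
python3 -m handwheel '[{"dp":[0,0,0],"delta_rot":[0,0,0.14],"fingers":0.05},{"dp":[0,0,0],"delta_rot":[0,0,0.14],"fingers":0.05},{"dp":[0,0,0],"delta_rot":[0,0,0.14],"fingers":0.05},{"dp":[0,0,0],"delta_rot":[0,0,0.14],"fingers":0.05},{"dp":[0,0,0],"delta_rot":[0,0,0.13],"fingers":0.05},{"dp":[0,0,0],"delta_rot":[0,0,0],"fingers":0.05}]'
python3 - <<'E'
from h import *
a=eyes.capture('wrist')[:,:,::-1];cv2.imwrite('pics/w3.png',a)
to(.431,-.2425,.099)
E
```

```text
time_s: 5.55
tcp_pos: [0.4596, -0.1314, 0.1849]
ee_rot: [0.404, 0.915, -0.0, 0.001]
force: [0.5, 0.6, 0.1]
gripper_width: 0.583
finger_force: 0.0
time_s: 6.15
tcp_pos: [0.4601, -0.1313, 0.1841]
ee_rot: [0.687, 0.726, -0.0, -0.0]
force: [-0.4, -0.1, 0.7]
gripper_width: 0.584
finger_force: 0.0
t 6.2 tcp [ 0.4601 -0.1313  0.1842] xang 93.4 zaxis [-0.  0. -1.] F [-0.4  0.  -0.4] ff 0.0 w 0.581
tool delta mm [-109.3  -35.5   85.1]
```

View pics/w3.png

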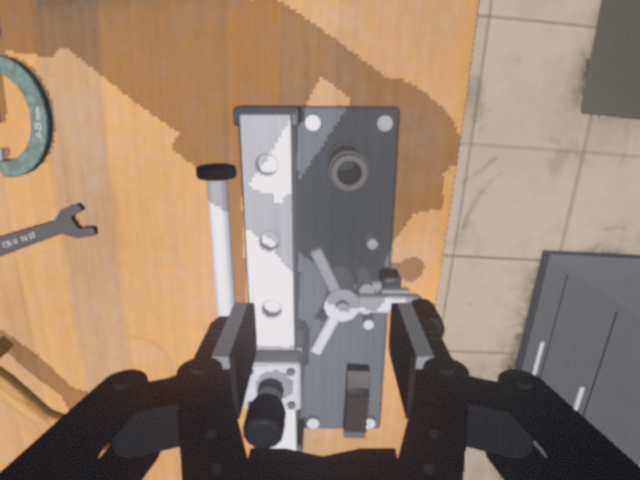

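```bash
python3 -m handwheel '[{"dp":[-0.036,-0.012,0],"delta_rot":[0,0,0],"fingers":0.05},{"dp":[-0.036,-0.012,0],"delta_rot":[0,0,0],"fingers":0.05},{"dp":[-0.0373,-0.0115,0],"delta_rot":[0,0,0],"fingers":0.05},{"dp":[0,0,0.03],"delta_rot":[0,0,0],"fingers":0.05},{"dp":[0,0,0.03],"delta_rot":[0,0,0],"fingers":0.05},{"dp":[0,0,0.025],"delta_rot":[0,0,0],"fingers":0.05},{"dp":[0,0,0],"delta_rot":[0,0,0],"fingers":0.05},{"dp":[0,0,0],"delta_rot":[0,0,0],"fingers":0.05}]'
python3 -c "
from h import *
to(.431,-.2425,.099)"
```

```text
time_s: 7.0
tcp_pos: [0.4311, -0.2427, 0.0998]
ee_rot: [0.686, 0.727, 0.0, -0.0]
force: [1.0, -0.2, 0.8]
gripper_width: 0.586
finger_force: 0.0
t 7.0 tcp [ 0.4311 -0.2427  0.0998] xang 93.3 zaxis [-0.  0. -1.] F [ 1.  -0.2  0.8] ff 0.0 w 0.586
tool delta mm [ 0.2 -0.1  0.8]
```

```bash
python3 -m handwheel '[{"dp":[0,0,0],"delta_rot":[0,0,0],"fingers":0.01},{"dp":[0,0,0],"delta_rot":[0,0,0],"fingers":0.01},{"dp":[0,0,0],"delta_rot":[0,0,0],"fingers":0.01},{"dp":[0,0,0],"delta_rot":[0,0,0],"fingers":0.01},{"dp":[0,0,0],"delta_rot":[0,0,0],"fingers":0.01}]' 60
python3 -m handwheel '[{"dp":[0,0,-0.004],"delta_rot":[0,0,0],"fingers":0.01},{"dp":[0,0,-0.005],"delta_rot":[0,0,0],"fingers":0.01},{"dp":[0,0,-0.005],"delta_rot":[0,0,0],"fingers":0.01},{"dp":[0,0,-0.004],"delta_rot":[0,0,0],"fingers":0.01},{"dp":[0,0,0],"delta_rot":[0,0,0],"fingers":0.01},{"dp":[0,0,0],"delta_rot":[0,0,0],"fingers":0.01}]'
python3 -c "
from h import *
to(.4285,-.1925,.118)"
```

```text
time_s: 7.5
tcp_pos: [0.4305, -0.243, 0.1009]
ee_rot: [0.687, 0.727, -0.001, 0.001]
force: [-7.0, -0.7, 9.8]
gripper_width: 0.269
finger_force: 58.3
time_s: 8.1
tcp_pos: [0.4304, -0.2425, 0.1173]
ee_rot: [0.687, 0.727, -0.0, -0.001]
force: [-4.4, -3.3, -7.7]
gripper_width: 0.275
finger_force: 59.3
t 8.1 tcp [ 0.4304 -0.2425  0.1173] xang 93.2 zaxis [-0.001  0.    -1.   ] F [-4.4 -3.3 -7.7] ff 59.3 w 0.275
tool delta mm [50.   0.9 -0.6]
```

```bash
python3 -m handwheel '[{"dp":[0.006,0,0],"delta_rot":[0,0,0],"fingers":0.01},{"dp":[0.01,0,0],"delta_rot":[0,0,0],"fingers":0.01},{"dp":[0.012,0,0],"delta_rot":[0,0,0],"fingers":0.01},{"dp":[0.012,0,0],"delta_rot":[0,0,0],"fingers":0.01},{"dp":[0.007,0,0],"delta_rot":[0,0,0],"fingers":0.01},{"dp":[0.003,0,0],"delta_rot":[0,0,0],"fingers":0.01},{"dp":[0,0,0],"delta_rot":[0,0,0],"fingers":0.01},{"dp":[0,0,0],"delta_rot":[0,0,0],"fingers":0.01}]'
python3 -c "
from h import *
to(.4279,-.1927,.1)"
```

```text
time_s: 8.9
tcp_pos: [0.428, -0.1921, 0.1172]
ee_rot: [0.687, 0.727, 0.0, -0.001]
force: [-2.4, 3.8, -7.5]
gripper_width: 0.27
finger_force: 59.3
t 8.9 tcp [ 0.428  -0.1921  0.1172] xang 93.2 zaxis [-0.001  0.002 -1.   ] F [-2.4  3.8 -7.5] ff 59.3 w 0.27
tool delta mm [-0.6 -0.1 17.2]
```

```bash
python3 -m handwheel '[{"dp":[-0.0005,0,0.004],"delta_rot":[0,0,0],"fingers":0.01},{"dp":[0,0,0.004],"delta_rot":[0,0,0],"fingers":0.01},{"dp":[0,0,0.004],"delta_rot":[0,0,0],"fingers":0.01},{"dp":[0,0,0.003],"delta_rot":[0,0,0],"fingers":0.01},{"dp":[0,0,0.003],"delta_rot":[0,0,0],"fingers":0.01},{"dp":[0,0,0],"delta_rot":[0,0,0],"fingers":0.01},{"dp":[0,0,0],"delta_rot":[0,0,0],"fingers":0.01}]'
python3 -c "
from h import *
to(.4279,-.1927,.1)"
```

```text
time_s: 9.6
tcp_pos: [0.4282, -0.1941, 0.1009]
ee_rot: [0.687, 0.727, -0.001, 0.001]
force: [-10.0, 0.2, 13.9]
gripper_width: 0.272
finger_force: 61.8
t 9.6 tcp [ 0.4282 -0.1941  0.1009] xang 93.2 zaxis [ 0.001 -0.003 -1.   ] F [-10.    0.2  13.9] ff 61.8 w 0.272
tool delta mm [ 1.4 -0.3  0.9]
```

```bash
python3 -m handwheel '[{"dp":[0.0005,0,0.001],"delta_rot":[0,0,0],"fingers":0.01},{"dp":[0,0,0],"delta_rot":[0,0,0],"fingers":0.01},{"dp":[0,0,0],"delta_rot":[0,0,0],"fingers":0.01},{"dp":[0,0,0],"delta_rot":[0,0,0],"fingers":0.01},{"dp":[0,0,0],"delta_rot":[0,0,0],"fingers":0.01}]'
python3 - <<'E'
from h import *
a=eyes.capture('scene')[230:400,270:450,::-1];a=cv2.resize(a,None,fx=2.2,fy=3,interpolation=cv2.INTER_CUBIC)
b=cv2.resize(eyes.capture('wrist')[:,:,::-1],(400,300)); a=cv2.resize(a,(400,300))
cv2.imwrite('pics/f1.png',np.hstack([a,b])); to(.4279,-.1927,.1)
E
```

```text
time_s: 10.1
tcp_pos: [0.4283, -0.194, 0.1008]
ee_rot: [0.687, 0.727, -0.001, 0.002]
force: [-13.3, 0.2, 25.1]
gripper_width: 0.272
finger_force: 62.9
t 10.2 tcp [ 0.4283 -0.1941  0.1008] xang 93.2 zaxis [ 0.002 -0.004 -1.   ] F [-13.1  -0.4  25.1] ff 62.9 w 0.272
tool delta mm [ 1.4 -0.3  0.8]
```

View pics/f1.png

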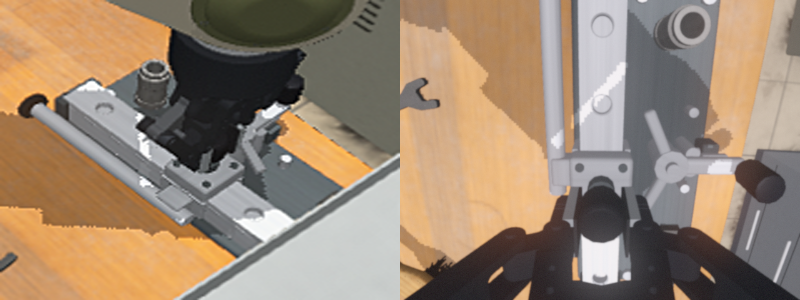

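```bash
python3 -c "
from cell import r
print(r.hand_in())"
```

```text
the job is handed in; nothing more can be done
None
```

I handed the job in at about 10.2 s; the hand-in returned no verdict. The lever is in the middle notch, and the section is one hole on (about 49 mm by the tool's travel). The pin pressed back to the knob height it had at the start, the fingers still grip the knob at about 63 N, and the clamp, collet and bush were not touched.

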